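Load the well insert into the block heater, wells up

TASK

Tip the heater's loose cover up by its fin, about 15 degrees with its rear edge still standing on the heater, then take it off and lay it rim-down on the black mat. Take the metal insert with the three large wells from its sloping stand and lower it, never dropping it, fully home into the heater's pocket with its wells facing up. Leave the other insert, the bottle, the beaker and the dish where they are.

Things in the scene. Friction and masses are not known exactly. Their poses are not given: they have to be found in the camera images.
- heater: Fixed block heater, white, 220 x 150 mm (x, y), flat deck at 78 mm; display on its front (-x). Origin: centre of underside. An aluminium collar 112 x 70 mm, centred 20 mm in +x of the origin, rises 7 mm above the deck (top at 85 mm) round a pocket 98 mm (x) by 53 mm (y), 20 mm deep (floor at 65 mm), its edge chamfered 3 mm. Its yaw varies.
- well_floor (a point): Centre of the pocket's floor, axes as the heater; the pocket's mouth is 20 mm above it.
- deck (a point): Point of the heater at deck height (78 mm), on the pocket's vertical centre line.
- cover: Loose grey plastic cover, 120 g, over the collar, its skirt on the deck with 2 mm play. 122 x 80 mm (x, y), walls 3 mm, top 17 mm above the rim. Origin: centre of the rim plane (underside); axes as the heater's at the start (front -x). Its grip is an upright fin 12 mm thick (x), 44 mm wide (y), at x = -45 mm, from 17 to 49 mm above the rim.
- cover_rear (a point): Middle of the cover's rear rim edge, 61 mm in +x from the cover's origin: the edge about which it tips.
- insert: Insert to load: aluminium block 95 x 50 x 50 mm, about 0.5 kg, three 26 mm wells in a row along x in its +z face; -z face plain. Origin: centre of the plain face. It starts with the plain face on a stand's slope, wells up and towards the robot: z leans 45 degrees to the stand's -x, x points up the slope. Its +-y sides (50 mm apart) are free to grip. Half a turn about z also fits the pocket.
- spare: The other insert, same size and origin, with ten small wells (12.5 mm) in its upper face, on the other stand in the same way: leave it alone.
- stand_a: Fixed steel stand holding the three-well insert. Base 130 x 56 x 6 mm, origin at the centre of its underside. A plate 36 mm wide slopes 45 degrees, rising to +x (away from the robot), with a 25 mm ledge of the same width at its foot; the insert overhangs both by 7 mm on either side. The insert's origin lies at x = 14, z = 79 mm from this origin.
- stand_b: The same stand, holding the spare insert. The two stands stand side by side and may be swapped.
- mat: Fixed thin black mat, 220 x 200 x 3 mm (x, y, z), on the table to the right (-y) of the heater. Origin: centre of its underside.
- bottle: Brown bottle, 72 mm wide, 160 mm high, standing beyond the stands; origin at centre of its underside. Leave it.
- beaker: Glass beaker, 72 mm wide, 90 mm high, beyond the mat; origin at centre of its underside. Leave it.
- dish: Clear stack of dishes, 90 mm wide, 32 mm high, standing on the robot's side between heater and stands; origin at centre of its underside. Leave it.
Things that resemble listed ones, but are neither listed nor needed, are in the scene too. Leave any green or red look-alike of the cover alone.

How it is judged:
By the outcome, as a careful person would: the job done as asked, in the order asked, and still so for the second after the job is handed in, with the robot touching nothing.
It also fails if it takes over 61 s, if anything falls off the work surface, if the arm or the gripper's body presses on something with over 40 N, if the wrist force passes 120 N, or if a joint passes its speed limit or range.

ROBOT

A 6-joint arm with a two-finger parallel gripper is mounted at the origin on the work surface. World frame = base frame: x ahead of the robot, y to its left, z up, the work surface at z = 0. Lengths are in m, angles in rad, forces in N, time in s.
With the tool pointing down it reaches from about 0.25 to 0.8 m from the base axis. Payload 8.5 kg.
Tool frame: the origin (TCP) lies midway between the tips of the shut fingers; the grasp point (between the pads) lies 19 mm behind it; z points along the fingers, y is the line along which they close (so a half turn about z gives the same grasp; the last joint's range is limited). The gripper opens to 85 mm and grips with 20 to 120 N. Pads are 22 mm wide; open, the fingers measure 114 mm over their backs; the gripper's body (76 mm by 85 mm) begins 54 mm behind the grasp point. The pads swing forward as they close: fully open they stand 13 mm farther back than shut.
Start: joints at [-1.282, 0.238, -0.013, 1.319, 0, 1.571], TCP at [0.15, -0.503, 0.231] pointing down, gripper open.
Joint ranges: [-2.66, 2.66], [-1.03, 1.9], [-1.14, 1.46], [-1.82, 2.27], [-1.45, 1.34], [-3.14, 3.14]. Speed limits (rad/s): [2.22, 2.22, 2.79, 3.14, 3.14, 3.14].

INTERFACE

Orientations are given as [roll, pitch, yaw] about the fixed x, y, z axes, in that order (R = Rz(yaw) Ry(pitch) Rx(roll)).
In Python, from rig import r gives the robot as it stands.
- The arm moves only by the tool carry_out, never from a script. Its argument "motion" is a list of rows, each an object with "dp": the shift along the world's x, y, z as a fraction of full scale, a list of three; "turn": the turn, a rotation vector about the world's x, y, z as a fraction of full scale, a list of three; "hand": the opening, from -1 (shut) to 1 (fully open). In form: [{"dp": [tx, ty, tz], "turn": [ax, ay, az], "hand": hand}, ...]. A call has 1 to 5 rows; each row shifts and turns the commanded pose from where the row before left it; what a row does not reach is not made up. Full scale, the value 1, is 0.03 m for a shift and 4 degrees for a turn. A row lasts 1/10 s, in which the tool goes at most 50 mm and 8.59 degrees, less where a joint would pass 70% of its speed; a pose out of reach is approached as far as the arm can. A call with a number of a shift or a turn outside -1 to 1 is refused whole. A call with a gripper value outside its range is refused whole. The fingers move at their own pace and stop on an object; "newtons" is the grip in N (left out, the last holds). Time passes only in rows, so rows that do not move let the fingers close. It gives the time, the measured TCP pose, the force, the opening and the grip force at its end, in the units of the state.
- r.sense(): the state, without advancing time (a new reading comes with each control period).
- r.get_image(name): name is "scene" or "top" or "wrist"; returns the picture (384x512x3 uint8, blue, green, red); there is no depth.
- r.camera_model(name): a dict with "camera_matrix" (3x3 intrinsics, pixels), "position" and "orientation" of the camera in the world. Camera axes: x right, y down, z forward; pixel columns grow to the right and rows downward; lengths in m; the calibration is good to about 2 mm. A picture is of the moment at which its call begins: read the wrist's pose just before it. camera_model takes no time and is no camera call; for the wrist camera it gives the pose at the moment of the call.
- r.job_done(): hands the job in; it is judged then, once.
Trained networks look in the newest picture that a camera, given by its name, has taken for a name from the list of things; names that differ only in an ending like _2 or _b are one class to them, and where a whole thing is asked for, a point or a joint stands for the part that bears it (a point fixed in the world has none). Each returns a list of dicts, best first, with "conf" (0 to 1); they miss things now and then, are a little off and sometimes report something else, mostly with a low value. They report only what shows in the picture. A call takes as long as a camera call. They do not tell look-alikes from the thing itself.
- r.recognise(camera, thing): "position" ([column, row] in pixels, amid what is visible of it).
The state is a dict: "clock": time; "joint_positions": joint angles; "dq": joint speeds; "tau": joint torques, N m; "tool_pos": TCP position; "orientation": TCP orientation; "wrist_force": force on the tool from outside, world axes, zero at the start; "wrist_torque": the same for the moment, N m; "opening": opening from 0.0 (shut) to 1.0 (fully open); "gripper_force": force on a finger pad.
Only numpy, scipy, OpenCV 4.12 (cv2) and the standard library are available. Lean on these libraries where they do the work, as an engineer would, in place of code of your own. Each camera call takes 0.05 s, during which the arm holds its last target. There are 200 camera calls.

## Working session

There is one attempt and no reset: what is moved stays moved. The work goes in short steps, Python scripts to look and compute and a tool call to move; the robot and the scene stay as the last step left them, time stands still between calls to the robot, and variables do not carry over. Pictures are saved under pics/ and viewed, at most 10 in all, crops included, and the job is handed in when it is done.

Besides the shell and the picture viewer there is one more tool, called after ">>>" as name(argument=value, ...), one argument or row to a line, values as JSON. carry_out: Moves the arm, as the interface text tells. Its arguments: {"type":"object","properties":{"motion":{"type":"array","items":{"type":"object","properties":{"dp":{"type":"array","items":{"type":"number"}},"turn":{"type":"array","items":{"type":"number"}},"hand":{"type":"number"}}}},"newtons":{"type":"number"}},"required":["motion"]}

```bash
mkdir -p pics; ls; python3 - <<'E'
from rig import r
import cv2, numpy as np
s=r.sense(); print(s)
for n in("scene","top"):
    im=r.get_image(n); cv2.imwrite(f"pics/{n}0.png",im)
    m=r.camera_model(n); print(n,m)
    for t in("heater","cover","insert","spare","stand_a","mat","bottle","beaker","dish"):
        print(t,[(np.round(d["position"]).tolist(),round(d["conf"],2)) for d in r.recognise(n,t)])
print(r.camera_model("wrist"), r.sense()["clock"])
E
```

```text
pics
{'clock': 0.0, 'joint_positions': array([-1.28201448e+00,  2.38784860e-01, -1.42721972e-02,  1.31916634e+00,
        3.33149848e-05,  1.57078572e+00]), 'dq': array([-1.43284899e-03,  1.67216373e-03, -2.71302762e-04, -4.88189678e-05,
       -6.45302826e-05, -2.71643503e-04]), 'tau': array([ 3.02389577e-03, -5.38782442e+01,  3.46436512e+01,  1.88154884e-02,
        3.53327368e-04,  2.60060398e-05]), 'tool_pos': array([ 0.14940498, -0.50286447,  0.23066848]), 'orientation': array([-3.14016558e+00, -3.33300818e-05,  2.88792402e-01]), 'wrist_force': array([0.78900823, 0.00946868, 0.46000213]), 'wrist_torque': array([0.01409132, 0.01358393, 0.03273055]), 'gripper_force': 0.0, 'opening': 0.9985247622464895}
scene {'camera_matrix': array([[488.3392285 ,   0.        , 260.77593203],
       [  0.        , 488.3392285 , 184.20396125],
       [  0.        ,   0.        ,   1.        ]]), 'position': array([ 1.39842209, -0.02513799,  1.03729532]), 'orientation': array([-2.41262043, -0.01498316,  1.56956027])}
heater []
cover [([162.0, 139.0], 0.86), ([351.0, 154.0], 0.79), ([217.0, 146.0], 0
[... 618 characters left out ...]
.0, 193.0], 0.7), ([192.0, 199.0], 0.47)]
cover [([289.0, 166.0], 0.91), ([393.0, 294.0], 0.85), ([320.0, 279.0], 0.77), ([154.0, 265.0], 0.66)]
insert []
spare [([103.0, 207.0], 0.94)]
stand_a [([124.0, 215.0], 0.77), ([190.0, 192.0], 0.76)]
mat [([178.0, 179.0], 0.7), ([403.0, 207.0], 0.61)]
bottle [([182.0, 115.0], 0.82)]
beaker [([386.0, 109.0], 0.63)]
dish [([236.0, 239.0], 0.64)]
{'camera_matrix': array([[272.75670773,   0.        , 252.45547123],
       [  0.        , 272.75670773, 190.6288795 ],
       [  0.        ,   0.        ,   1.        ]]), 'position': array([ 0.22948678, -0.47923469,  0.37483189]), 'orientation': array([ 2.81352567e+00,  2.13644512e-04, -1.28275160e+00])} 1.0
```

View pics/top0.png

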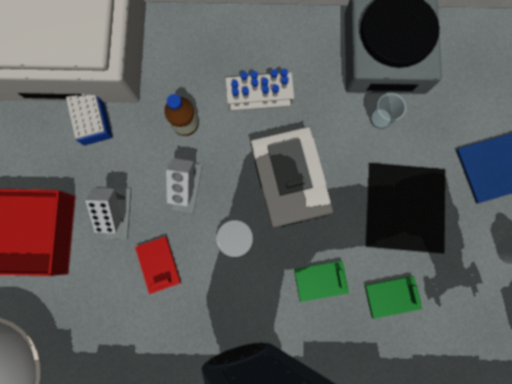

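View pics/scene0.png

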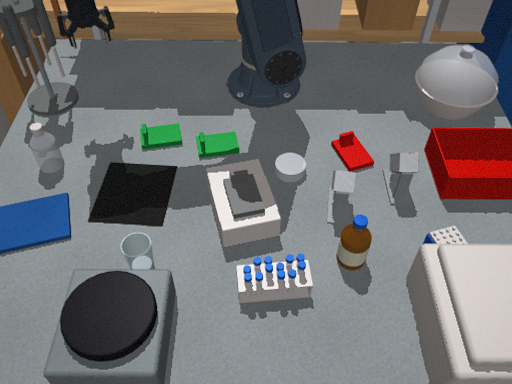

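The top view shows the heater with its grey cover near (290,175), the three-well insert at (180,185), the spare at (103,210), the mat at (405,207) and the dish at (235,238). The red and green covers are look-alikes.

```bash
python3 - <<'E'
import cv2, numpy as np
t=cv2.imread("pics/top0.png");s=cv2.imread("pics/scene0.png")
up=lambda im,x,y,w,h,k:cv2.resize(im[y:y+h,x:x+w],None,fx=k,fy=k,interpolation=cv2.INTER_CUBIC)
a=up(t,240,115,100,75*2-20,4)   # 400x520
b=up(s,200,150,100,130,4)
cv2.imwrite("pics/h.png",np.hstack([a,b]))
a=up(t,150,140,66,80,6); b=up(s,316,160,66,80,6)
cv2.imwrite("pics/i.png",np.hstack([a,b]))
E
```

```text
(no output)
```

View pics/h.png

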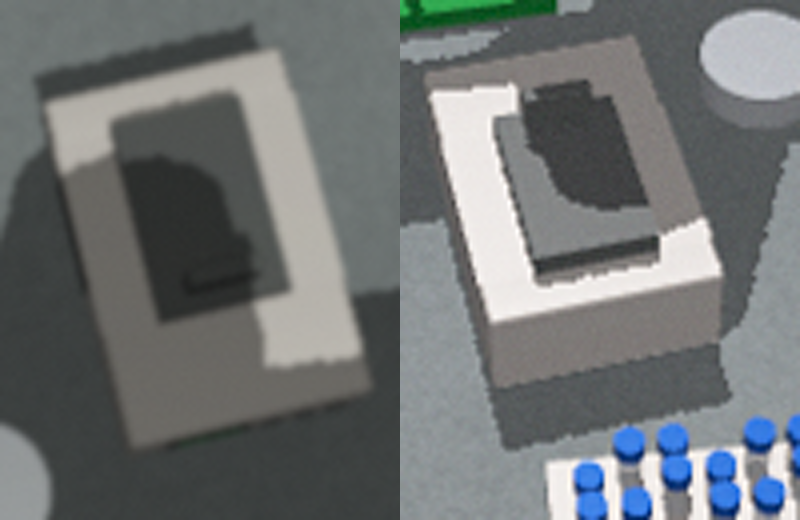

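View pics/i.png

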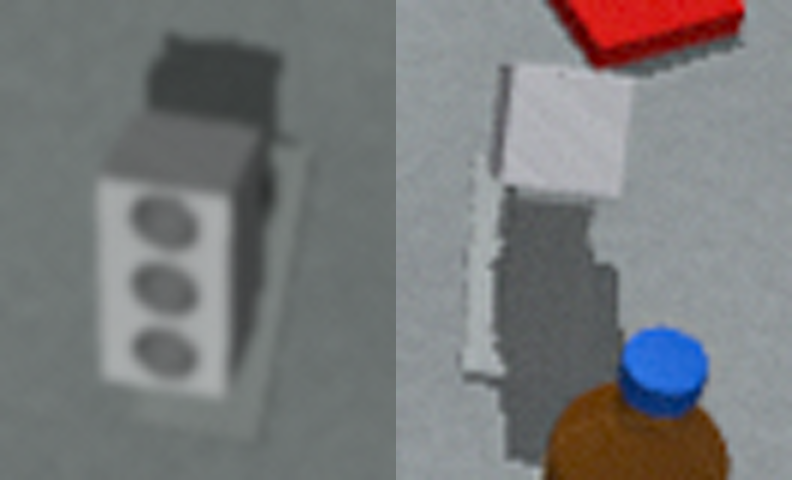

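The crops show the heater deck corners, the cover top and the insert's well face and upper end face clearly. I fit poses to those corners.

```bash
cat > u.py <<'E'
import numpy as np, cv2
from scipy.optimize import least_squares
from scipy.spatial.transform import Rotation as R
def proj(m,P):
    Rc=R.from_euler("xyz",m["orientation"]).as_matrix()
    c=(np.atleast_2d(P)-m["position"])@Rc
    p=c@m["camera_matrix"].T; return p[:,:2]/p[:,2:]
def T(q,P): return R.from_euler("z",q[2]).apply(P)+[q[0],q[1],0]
def fit(q0,obs):  # obs: list of (model,local pts,px)
    f=lambda q:np.concatenate([(proj(m,T(q,np.array(P)))-px).ravel() for m,P,px in obs])
    s=least_squares(f,q0,loss="soft_l1"); return s.x,f(s.x).reshape(-1,2).round(1).tolist()
E
python3 - <<'E'
from u import *
from rig import r
t=r.camera_model("top"); s=r.camera_model("scene")
def px(l,o,k,sh=0): return (np.array(l,float)-[sh,0]+.5)/k-.5+o
h=np.array([[110,75,78],[110,-75,78],[-110,-75,78],[-110,75,78],[110,-75,0],[110,75,0]])/1e3
ht=px([(47,103),(278,50),(370,387),(132,448)],(240,115),4)
hs=px([(722,275),(492,322),(425,75),(632,37),(495,387),(720,342)],(200,150),4,400)
hl=h[:4]
print("heater both",*fit([.4,-.05,.2],[(t,hl,ht),(s,np.array([h[0],h[1],h[2],h[3],h[4],h[5]]),hs)]))
print("heater top",*fit([.4,-.05,.2],[(t,hl,ht)])); print("heater scene",*fit([.4,-.05,.2],[(s,h,hs)]))
c=np.array([[61,40,95],[61,-40,95],[-61,-40,95],[-61,40,95]])/1e3
print("cover",*fit([.4,-.05,.2],[(t,c,px([(112,122),(240,93),(290,290),(160,323)],(240,115),4))]))
Ri=R.from_euler("y",-45,degrees=True).as_matrix()
L=lambda l: np.array(l)/1e3@Ri.T+[.014,0,.079]
it=L([[47.5,25,50],[47.5,-25,50],[-47.5,25,50],[-47.5,-25,50],[47.5,25,0],[47.5,-25,0]])
pt=px([(98,178),(230,192),(98,382),(225,396),(135,113),(263,128)],(150,140),6)
is_=L([[47.5,-25,0],[47.5,25,0],[47.5,-25,50],[47.5,25,50]])
ps=px([(503,187),(622,197),(505,65),(632,80)],(316,160),6,396)
print("stand both",*fit([.4,.2,0],[(t,it,pt),(s,is_,ps)])); print("stand top",*fit([.4,.2,0],[(t,it,pt)])); print("scene",*fit([.4,.2,0],[(s,is_,ps)]))
m=np.array([[110,100,3],[110,-100,3],[-110,-100,3],[-110,100,3]])/1e3
print("mat",*fit([.35,-.35,0],[(t,m,np.array([(369,164),(446,168),(444,252),(366,246)]))]))
d=np.array([[0,0,32]])/1e3
for n,z,p in(("dish",32,(235,238)),("bottle",160,(174,102)),("beaker",45,(388,109))):
    print(n,least_squares(lambda q:(proj(t,[q[0],q[1],z/1e3])-p).ravel(),[.3,.1]).x.round(3))
E
```

```text
heater both [ 0.56716964 -0.05986813  0.26088503] [[-1.1, -0.3], [0.4, -1.2], [1.6, 0.9], [-0.1, 0.9], [1.1, -0.2], [-0.6, 0.2], [-0.8, -1.5], [0.9, -1.6], [-0.0, 2.2], [0.2, 1.5]]
heater top [ 0.56764612 -0.05940559  0.25857383] [[-1.2, -0.6], [0.3, -1.4], [1.4, 0.8], [-0.4, 0.7]]
heater scene [ 0.56656252 -0.06046516  0.26550398] [[1.0, -0.5], [-0.6, 0.1], [-1.1, -1.6], [0.5, -1.8], [-0.0, 2.1], [0.1, 1.1]]
cover [ 0.58677071 -0.05423603  0.2462306 ] [[-0.2, 0.4], [0.2, 0.4], [0.3, -0.1], [-0.2, -0.8]]
stand both [ 0.54707011  0.20376048 -0.13903342] [[0.1, -0.1], [0.1, 1.0], [0.9, -0.7], [0.5, 0.2], [0.2, -0.6], [-0.1, 0.1], [-0.1, -0.5], [0.0, 0.1], [1.9, 0.1], [0.7, -0.2]]
stand top [ 0.54700797  0.20432005 -0.14006323] [[-0.2, -0.1], [-0.2, 1.0], [0.7, -0.7], [0.2, 0.3], [-0.0, -0.6], [-0.3, 0.2]]
scene [ 0.54738312  0.20089064 -0.09125077] [[-0.3, 0.0], [-0.2, -0.1], [1.0, 0.5], [-0.2, -0.4]]
mat [ 0.50708341 -0.3618652  -0.06461376] [[-0.1, -2.3], [-0.4, -0.1], [1.0, 0.9], [-0.3, 0.3]]
dish [0.417 0.075]
bottle [0.716 0.214]
beaker [ 0.753 -0.31 ]
```

>>> carry_out(
  motion=[
    {"dp": [0.57, 0.635, 0], "turn": [0, 0, -1], "hand": 1},
    {"dp": [0.57, 0.635, 0], "turn": [0, 0, -1], "hand": 1},
    {"dp": [0.57, 0.635, 0], "turn": [0, 0, -1], "hand": 1},
    {"dp": [0.57, 0.635, 0], "turn": [0, 0, -1], "hand": 1},
    {"dp": [0.57, 0.635, 0], "turn": [0, 0, -1], "hand": 1},
  ],
  newtons=60,
)

```text
clock: 1.5
tool_pos: [0.2356, -0.4072, 0.2313]
orientation: [3.142, -0.0, -0.063]
wrist_force: [0.4, 0.0, 0.2]
opening: 1.0
gripper_force: 0.0
```

>>> carry_out(
  motion=[
    {"dp": [0.57, 0.635, 0], "turn": [0, 0, -1], "hand": 1},
    {"dp": [0.57, 0.635, 0], "turn": [0, 0, -1], "hand": 1},
    {"dp": [0.57, 0.635, 0], "turn": [0, 0, -1], "hand": 1},
    {"dp": [0.57, 0.635, 0], "turn": [0, 0, -1], "hand": 1},
    {"dp": [0.57, 0.635, 0], "turn": [0, 0, -1], "hand": 1},
  ],
)

```text
clock: 2.0
tool_pos: [0.3211, -0.3119, 0.2314]
orientation: [3.142, -0.0, -0.412]
wrist_force: [-0.2, -0.6, -0.0]
opening: 1.0
gripper_force: 0.0
```

>>> carry_out(
  motion=[
    {"dp": [0.57, 0.635, 0], "turn": [0, 0, -1], "hand": 1},
    {"dp": [0.57, 0.635, 0], "turn": [0, 0, -1], "hand": 1},
    {"dp": [0.57, 0.635, 0], "turn": [0, 0, -1], "hand": 1},
    {"dp": [0.57, 0.635, 0], "turn": [0, 0, -1], "hand": 1},
    {"dp": [0.57, 0.635, 0], "turn": [0, 0, -1], "hand": 1},
  ],
)

```text
clock: 2.5
tool_pos: [0.3656, -0.2702, 0.2314]
orientation: [-3.086, 0.001, -0.674]
wrist_force: [-0.5, 0.2, -0.6]
opening: 1.001
gripper_force: 0.0
```

>>> carry_out(
  motion=[
    {"dp": [0.57, 0.635, 0], "turn": [0, 0, -1], "hand": 1},
    {"dp": [0.57, 0.635, 0], "turn": [0, 0, -1], "hand": 1},
    {"dp": [0.57, 0.635, 0], "turn": [0, 0, -1], "hand": 1},
    {"dp": [0.57, 0.635, 0], "turn": [0, 0, -1], "hand": 1},
    {"dp": [0.57, 0.635, 0], "turn": [0, 0, -1], "hand": 1},
  ],
)

```text
clock: 3.0
tool_pos: [0.3411, -0.2888, 0.2316]
orientation: [-2.958, 0.003, -0.827]
wrist_force: [0.7, -0.0, -0.2]
opening: 1.0
gripper_force: 0.0
```

>>> carry_out(
  motion=[
    {"dp": [0.57, 0.635, 0], "turn": [0, 0, -1], "hand": 1},
    {"dp": [0.57, 0.635, 0], "turn": [0, 0, -1], "hand": 1},
    {"dp": [0.57, 0.635, 0], "turn": [0, 0, -1], "hand": 1},
    {"dp": [0, 0, 0], "turn": [0, 0, 0], "hand": 1},
    {"dp": [0, 0, 0], "turn": [0, 0, 0], "hand": 1},
  ],
)

```text
clock: 3.5
tool_pos: [0.3194, -0.2908, 0.232]
orientation: [-2.885, 0.004, -0.919]
wrist_force: [1.3, -0.8, -0.2]
opening: 0.997
gripper_force: 0.0
```

```bash
python3 - <<'E'
from u import *
from rig import r
m=r.camera_model("wrist"); im=r.get_image("wrist"); s=r.sense()
print(s["clock"],s["tool_pos"],s["orientation"]); 
def box(q,P,c): 
    p=proj(m,T(q,np.array(P)/1e3)); 
    cv2.polylines(im,[np.round(p*8).astype(int).reshape(-1,1,2)],True,c,1,cv2.LINE_AA,3)
import json; json.dump([m["camera_matrix"].tolist(),m["position"].tolist(),m["orientation"].tolist()],open("w1.json","w"))
cv2.imwrite("pics/w1raw.png",im)
q=[.5868,-.0545,.25]
box(q,[[61,40,95],[61,-40,95],[-61,-40,95],[-61,40,95]],(0,255,0))
box(q,[[-39,22,127],[-39,-22,127],[-51,-22,127],[-51,22,127]],(0,0,255))
box([.567,-.0598,.26],[[110,75,78],[110,-75,78],[-110,-75,78],[-110,75,78]],(255,0,0))
cv2.imwrite("pics/w1.png",im)
E
```

```text
3.55 [ 0.31978331 -0.29069464  0.23202057] [-2.88546387  0.00429929 -0.91768816]
```

View pics/w1.png

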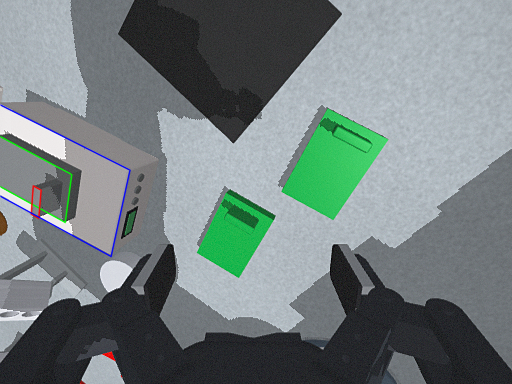

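The wrist view shows the overlay a few mm off the cover (far away and oblique), and the arm stalled short. I check the joints.

```bash
python3 - <<'E'
from u import *
from rig import r
s=r.sense(); print(s["joint_positions"].round(3),s["tool_pos"].round(4),s["orientation"].round(3))
m=r.camera_model("wrist"); Rt=R.from_euler("xyz",s["orientation"])
print(Rt.inv().apply(m["position"]-s["tool_pos"]), (Rt.inv()*R.from_euler("xyz",m["orientation"])).as_euler("xyz"))
E
```

```text
[-0.919  0.074 -0.239  1.262  0.256  3.141] [ 0.3198 -0.2907  0.232 ] [-2.885  0.004 -0.918]
[ 0.0829613  -0.00073144 -0.14339069] [-3.27992670e-01 -3.41756149e-05  1.57161357e+00]
```

Joint 6 reached its range, so I take the other half-turn grasp (yaw ≈ +1.82).

>>> carry_out(
  motion=[
    {"dp": [0, 0, 0], "turn": [0, 0, 1], "hand": 1},
    {"dp": [0, 0, 0], "turn": [0, 0, 1], "hand": 1},
    {"dp": [0, 0, 0], "turn": [0, 0, 1], "hand": 1},
    {"dp": [0, 0, 0], "turn": [0, 0, 1], "hand": 1},
    {"dp": [0, 0, 0], "turn": [0, 0, 1], "hand": 1},
  ],
)

```text
clock: 4.05
tool_pos: [0.3204, -0.2903, 0.2319]
orientation: [-2.886, 0.005, -0.564]
wrist_force: [0.5, 0.0, -0.3]
opening: 1.002
gripper_force: 0.0
```

>>> carry_out(
  motion=[
    {"dp": [0, 0, 0], "turn": [-0.775, 0.496, 0], "hand": 1},
    {"dp": [0, 0, 0], "turn": [-0.775, 0.496, 0], "hand": 1},
    {"dp": [0, 0, 0], "turn": [-0.775, 0.496, 0], "hand": 1},
    {"dp": [0, 0, 0], "turn": [-0.775, 0.496, 0], "hand": 1},
    {"dp": [0.2, 0.2, 0], "turn": [0, 0, 1], "hand": 1},
  ],
)

```text
clock: 4.55
tool_pos: [0.3266, -0.2837, 0.2322]
orientation: [3.138, 0.004, -0.497]
wrist_force: [-0.3, 0.1, 0.9]
opening: 1.005
gripper_force: 0.0
```

>>> carry_out(
  motion=[
    {"dp": [0.22, 0.22, 0], "turn": [0, 0, 1], "hand": 1},
    {"dp": [0.22, 0.22, 0], "turn": [0, 0, 1], "hand": 1},
    {"dp": [0.22, 0.22, 0], "turn": [0, 0, 1], "hand": 1},
    {"dp": [0.22, 0.22, 0], "turn": [0, 0, 1], "hand": 1},
    {"dp": [0.22, 0.22, 0], "turn": [0, 0, 1], "hand": 1},
  ],
)

```text
clock: 5.05
tool_pos: [0.3597, -0.2508, 0.2319]
orientation: [3.141, 0.005, -0.146]
wrist_force: [-0.2, 0.1, -1.0]
opening: 1.003
gripper_force: 0.0
```

>>> carry_out(
  motion=[
    {"dp": [0.22, 0.22, 0], "turn": [0, 0, 1], "hand": 1},
    {"dp": [0.22, 0.22, 0], "turn": [0, 0, 1], "hand": 1},
    {"dp": [0.22, 0.22, 0], "turn": [0, 0, 1], "hand": 1},
    {"dp": [0.22, 0.22, 0], "turn": [0, 0, 1], "hand": 1},
    {"dp": [0.22, 0.22, 0], "turn": [0, 0, 1], "hand": 1},
  ],
)

```text
clock: 5.55
tool_pos: [0.3927, -0.2177, 0.2319]
orientation: [3.141, 0.005, 0.203]
wrist_force: [0.8, -0.3, 0.3]
opening: 1.001
gripper_force: 0.0
```

>>> carry_out(
  motion=[
    {"dp": [0.22, 0.22, 0], "turn": [0, 0, 1], "hand": 1},
    {"dp": [0.22, 0.22, 0], "turn": [0, 0, 1], "hand": 1},
    {"dp": [0.22, 0.22, 0], "turn": [0, 0, 1], "hand": 1},
    {"dp": [0.22, 0.22, 0], "turn": [0, 0, 1], "hand": 1},
    {"dp": [0.22, 0.22, 0], "turn": [0, 0, 1], "hand": 1},
  ],
)

```text
clock: 6.05
tool_pos: [0.4257, -0.1847, 0.2319]
orientation: [3.141, 0.005, 0.552]
wrist_force: [-1.0, 1.0, 0.4]
opening: 1.001
gripper_force: 0.0
```

>>> carry_out(
  motion=[
    {"dp": [0.22, 0.22, 0], "turn": [0, 0, 1], "hand": 1},
    {"dp": [0.22, 0.22, 0], "turn": [0, 0, 1], "hand": 1},
    {"dp": [0.22, 0.22, 0], "turn": [0, 0, 1], "hand": 1},
    {"dp": [0.22, 0.22, 0], "turn": [0, 0, 1], "hand": 1},
    {"dp": [0.22, 0.22, 0], "turn": [0, 0, 1], "hand": 1},
  ],
)

```text
clock: 6.55
tool_pos: [0.4587, -0.1516, 0.2318]
orientation: [3.141, 0.005, 0.901]
wrist_force: [-0.1, 0.2, -0.1]
opening: 1.0
gripper_force: 0.0
```

>>> carry_out(
  motion=[
    {"dp": [0.22, 0.22, 0], "turn": [0, 0, 1], "hand": 1},
    {"dp": [0.22, 0.22, 0], "turn": [0, 0, 1], "hand": 1},
    {"dp": [0.22, 0.22, 0], "turn": [0, 0, 1], "hand": 1},
    {"dp": [0.22, 0.22, 0], "turn": [0, 0, 1], "hand": 1},
    {"dp": [0.22, 0.22, 0], "turn": [0, 0, 1], "hand": 1},
  ],
)

```text
clock: 7.05
tool_pos: [0.4917, -0.1185, 0.2318]
orientation: [3.141, 0.005, 1.25]
wrist_force: [-0.3, -0.3, -0.6]
opening: 1.001
gripper_force: 0.0
```

>>> carry_out(
  motion=[
    {"dp": [0.22, 0.22, 0], "turn": [0, 0, 1], "hand": 1},
    {"dp": [0.22, 0.22, 0], "turn": [0, 0, 1], "hand": 1},
    {"dp": [0.22, 0.22, 0], "turn": [0, 0, 1], "hand": 1},
    {"dp": [0.22, 0.22, 0], "turn": [0, 0, 1], "hand": 1},
    {"dp": [0.22, 0.22, 0], "turn": [0, 0, 1], "hand": 1},
  ],
)

```text
clock: 7.55
tool_pos: [0.5246, -0.0855, 0.2318]
orientation: [3.141, 0.005, 1.599]
wrist_force: [0.5, 0.3, -0.5]
opening: 0.998
gripper_force: 0.0
```

>>> carry_out(
  motion=[
    {"dp": [0.22, 0.22, 0], "turn": [0, 0, 1], "hand": 1},
    {"dp": [0.22, 0.22, 0], "turn": [0, 0, 1], "hand": 1},
    {"dp": [0.22, 0.22, 0], "turn": [0, 0, 1], "hand": 1},
    {"dp": [0, 0, 0], "turn": [0, 0, 0.3], "hand": 1},
    {"dp": [0, 0, 0], "turn": [0, 0, 0], "hand": 1},
  ],
)

```text
clock: 8.05
tool_pos: [0.5438, -0.0661, 0.2317]
orientation: [3.141, 0.005, 1.826]
wrist_force: [1.2, 0.2, -0.5]
opening: 0.998
gripper_force: 0.0
```

```bash
python3 - <<'E'
from u import *
from rig import r
m=r.camera_model("wrist"); im=r.get_image("wrist"); s=r.sense()
print(s["clock"],s["tool_pos"],s["orientation"],s["joint_positions"].round(2)); 
cv2.imwrite("pics/w2raw.png",im)
def box(q,P,c): 
    p=proj(m,T(q,np.array(P)/1e3)); 
    cv2.polylines(im,[np.round(p*8).astype(int).reshape(-1,1,2)],True,c,1,cv2.LINE_AA,3)
q=[.5868,-.0545,.25]
box(q,[[61,40,95],[61,-40,95],[-61,-40,95],[-61,40,95]],(0,255,0))
box(q,[[-39,22,127],[-39,-22,127],[-51,-22,127],[-51,22,127]],(0,0,255))
box([.567,-.0598,.26],[[110,75,78],[110,-75,78],[-110,-75,78],[-110,75,78]],(255,0,0))
cv2.imwrite("pics/w2.png",im)
E
```

```text
8.1 [ 0.54357081 -0.0663439   0.23174216] [3.14134817 0.00498831 1.82460604] [-0.12  0.28  0.04  1.33 -0.    1.2 ]
```

View pics/w2.png

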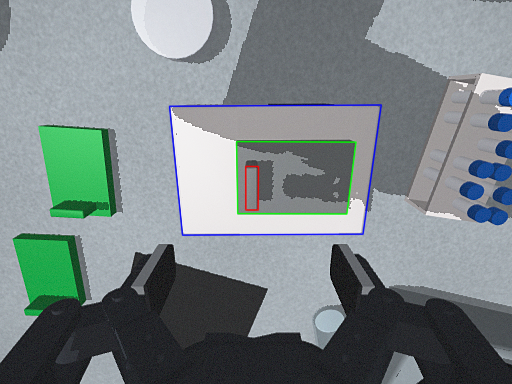

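Overlay matches: the fin at (252,188), cover outline and heater deck all coincide. I descend and grip.

>>> carry_out(
  motion=[
    {"dp": [0, 0, -0.9], "turn": [0, 0, 0], "hand": 1},
    {"dp": [0, 0, -0.9], "turn": [0, 0, 0], "hand": 1},
    {"dp": [0, 0, -0.9], "turn": [0, 0, 0], "hand": 1},
    {"dp": [0, 0, -0.9], "turn": [0, 0, 0], "hand": 1},
    {"dp": [0, 0, -0.73], "turn": [0, 0, 0], "hand": 1},
  ],
)

```text
clock: 8.6
tool_pos: [0.543, -0.0667, 0.1007]
orientation: [-3.142, 0.005, 1.824]
wrist_force: [-0.2, -0.2, 0.2]
opening: 0.996
gripper_force: 0.0
```

>>> carry_out(
  motion=[
    {"dp": [0, 0, 0], "turn": [0, 0, 0], "hand": -1},
    {"dp": [0, 0, 0], "turn": [0, 0, 0], "hand": -1},
    {"dp": [0, 0, 0], "turn": [0, 0, 0], "hand": -1},
    {"dp": [0, 0, 0], "turn": [0, 0, 0], "hand": -1},
    {"dp": [0, 0, 0], "turn": [0, 0, 0], "hand": -1},
  ],
  newtons=60,
)

```text
clock: 9.1
tool_pos: [0.5442, -0.0665, 0.103]
orientation: [3.139, 0.006, 1.825]
wrist_force: [-1.8, -0.2, 1.1]
opening: 0.142
gripper_force: 1.2
```

>>> carry_out(
  motion=[
    {"dp": [0, 0, 0], "turn": [0, 0, 0], "hand": -1},
    {"dp": [0, 0, 0], "turn": [0, 0, 0], "hand": -1},
    {"dp": [0, 0, 0], "turn": [0, 0, 0], "hand": -1},
    {"dp": [0, 0, 0], "turn": [0, 0, 0], "hand": -1},
    {"dp": [0, 0, 0], "turn": [0, 0, 0], "hand": -1},
  ],
)

```text
clock: 9.6
tool_pos: [0.5443, -0.0665, 0.1031]
orientation: [3.139, 0.006, 1.825]
wrist_force: [-0.8, 0.5, 6.8]
opening: 0.125
gripper_force: 59.5
```

>>> carry_out(
  motion=[
    {"dp": [0.025, 0.006, 0.091], "turn": [-0.093, 0.363, 0], "hand": -1},
    {"dp": [0.026, 0.006, 0.091], "turn": [-0.093, 0.363, 0], "hand": -1},
    {"dp": [0.027, 0.007, 0.091], "turn": [-0.093, 0.363, 0], "hand": -1},
    {"dp": [0.028, 0.008, 0.091], "turn": [-0.093, 0.363, 0], "hand": -1},
    {"dp": [0.029, 0.008, 0.09], "turn": [-0.093, 0.363, 0], "hand": -1},
  ],
)

```text
clock: 10.1
tool_pos: [0.5478, -0.0655, 0.1163]
orientation: [-3.011, 0.005, 1.826]
wrist_force: [-0.8, -1.1, 1.4]
opening: 0.126
gripper_force: 59.0
```

>>> carry_out(
  motion=[
    {"dp": [0.034, 0.009, 0.088], "turn": [-0.093, 0.363, 0], "hand": -1},
    {"dp": [0.036, 0.009, 0.087], "turn": [-0.093, 0.363, 0], "hand": -1},
    {"dp": [0.038, 0.01, 0.086], "turn": [-0.093, 0.363, 0], "hand": -1},
    {"dp": [0.04, 0.01, 0.086], "turn": [-0.093, 0.363, 0], "hand": -1},
    {"dp": [0.042, 0.01, 0.086], "turn": [-0.093, 0.363, 0], "hand": -1},
  ],
)

```text
clock: 10.6
tool_pos: [0.5535, -0.064, 0.1293]
orientation: [-2.88, 0.004, 1.827]
wrist_force: [-1.0, -0.5, 1.5]
opening: 0.129
gripper_force: 59.0
```

>>> carry_out(
  motion=[
    {"dp": [0, 0, 0], "turn": [0, 0, 0], "hand": -1},
    {"dp": [0, 0, 0], "turn": [0, 0, 0], "hand": -1},
  ],
)

```text
clock: 10.8
tool_pos: [0.5539, -0.0639, 0.1288]
orientation: [-2.882, 0.004, 1.827]
wrist_force: [-0.5, -0.2, 1.9]
opening: 0.128
gripper_force: 59.3
```

```bash
python3 - <<'E'
from u import *
from rig import r
m=r.camera_model("scene"); im=r.get_image("scene"); s=r.sense()
print(s["clock"],s["tool_pos"],s["orientation"],s["wrist_force"].round(1)); 
Z=R.from_euler("xyz",s["orientation"]).as_matrix()[:,2]; print("tilt",np.degrees(np.arccos(-Z[2])))
q=[.5868,-.0545,.25]; P=np.array([[0,40,0],[0,-40,0],[0,-40,17],[0,40,17]])/1e3
P=R.from_euler("y",15,degrees=True).apply(P)+[.061,0,.078]
k=4; o=np.array([190,90]); im=cv2.resize(im[90:230,190:310],None,fx=k,fy=k,interpolation=cv2.INTER_CUBIC)
p=(proj(m,T(q,P))+.5-o)*k-.5
for a,b in zip(p,np.roll(p,-1,0)): cv2.line(im,tuple(map(int,a)),tuple(map(int,b)),(0,255,0),1)
cv2.imwrite("pics/tip.png",im)
E
```

```text
10.85 [ 0.5538334  -0.06392259  0.12879412] [-2.88242772  0.00401467  1.82666726] [ 0.5 -0.6  2.4]
tilt 14.850798081008179
```

View pics/tip.png

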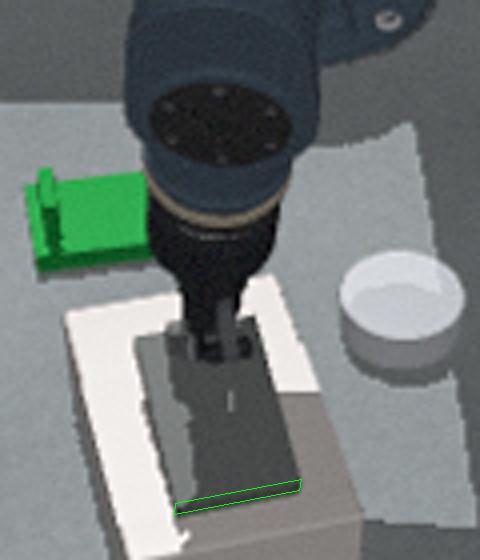

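Cover is tipped 14.9° with its rear edge along the predicted line on the deck (crop ≈ (178–300, 482–515)), and the wrist still feels ~2 N support. Now lift it off and carry it to the mat.

>>> carry_out(
  motion=[
    {"dp": [0, 0, 0.4], "turn": [0, 0, 0], "hand": -1},
    {"dp": [0, 0, 0.65], "turn": [0, 0, 0], "hand": -1},
    {"dp": [0, 0, 0.65], "turn": [0, 0, 0], "hand": -1},
    {"dp": [0, 0, 0.65], "turn": [0, 0, 0], "hand": -1},
    {"dp": [0, 0, 0.65], "turn": [0, 0, 0], "hand": -1},
  ],
)

```text
clock: 11.35
tool_pos: [0.553, -0.064, 0.22]
orientation: [-2.881, 0.004, 1.827]
wrist_force: [0.3, 0.1, -1.3]
opening: 0.124
gripper_force: 58.5
```

>>> carry_out(
  motion=[
    {"dp": [-0.25, -0.85, 0], "turn": [0.185, -0.727, 0], "hand": -1},
    {"dp": [-0.25, -0.85, 0], "turn": [0.185, -0.727, 0], "hand": -1},
    {"dp": [-0.25, -0.85, 0], "turn": [0.185, -0.727, 0], "hand": -1},
    {"dp": [-0.25, -0.85, 0], "turn": [0.185, -0.727, 0], "hand": -1},
    {"dp": [-0.25, -0.85, 0], "turn": [0.185, -0.727, 0], "hand": -1},
  ],
)

```text
clock: 11.85
tool_pos: [0.5152, -0.1923, 0.2194]
orientation: [3.138, 0.006, 1.826]
wrist_force: [1.4, -0.0, -1.2]
opening: 0.13
gripper_force: 58.9
```

>>> carry_out(
  motion=[
    {"dp": [-0.25, -0.85, 0], "turn": [0, 0, 0], "hand": -1},
    {"dp": [-0.25, -0.85, 0], "turn": [0, 0, 0], "hand": -1},
    {"dp": [-0.25, -0.85, 0], "turn": [0, 0, 0], "hand": -1},
    {"dp": [-0.25, -0.85, 0], "turn": [0, 0, 0], "hand": -1},
    {"dp": [-0.25, -0.85, 0], "turn": [0, 0, 0], "hand": -1},
  ],
)

```text
clock: 12.35
tool_pos: [0.4776, -0.3198, 0.2193]
orientation: [3.14, 0.006, 1.825]
wrist_force: [0.3, 0.1, -1.7]
opening: 0.127
gripper_force: 59.0
```

>>> carry_out(
  motion=[
    {"dp": [-0.25, -0.85, 0], "turn": [0, 0, 0], "hand": -1},
    {"dp": [-0.25, -0.85, 0], "turn": [0, 0, 0], "hand": -1},
    {"dp": [0, 0, 0], "turn": [0, 0, 0], "hand": -1},
    {"dp": [0, 0, 0], "turn": [0, 0, 0], "hand": -1},
  ],
)

```text
clock: 12.75
tool_pos: [0.4629, -0.37, 0.2188]
orientation: [3.141, 0.005, 1.824]
wrist_force: [0.2, 0.6, -1.3]
opening: 0.125
gripper_force: 58.9
```

>>> carry_out(
  motion=[
    {"dp": [0, 0, -1], "turn": [0, 0, 0], "hand": -1},
    {"dp": [0, 0, -1], "turn": [0, 0, 0], "hand": -1},
    {"dp": [0, 0, -1], "turn": [0, 0, 0], "hand": -1},
    {"dp": [0, 0, -1], "turn": [0, 0, 0], "hand": -1},
    {"dp": [0, 0, -1], "turn": [0, 0, 0], "hand": -1},
  ],
)

```text
clock: 13.25
tool_pos: [0.4637, -0.3686, 0.068]
orientation: [3.14, 0.005, 1.827]
wrist_force: [0.7, -0.2, -1.3]
opening: 0.127
gripper_force: 58.9
```

>>> carry_out(
  motion=[
    {"dp": [0, 0, -0.6], "turn": [0, 0, 0], "hand": -1},
    {"dp": [0, 0, -0.4], "turn": [0, 0, 0], "hand": -1},
    {"dp": [0, 0, -0.15], "turn": [0, 0, 0], "hand": -1},
    {"dp": [0, 0, -0.1], "turn": [0, 0, 0], "hand": -1},
    {"dp": [0, 0, 0], "turn": [0, 0, 0], "hand": -1},
  ],
)

```text
clock: 13.75
tool_pos: [0.4639, -0.37, 0.0317]
orientation: [3.14, 0.006, 1.826]
wrist_force: [-0.1, -0.3, -1.1]
opening: 0.128
gripper_force: 58.8
```

>>> carry_out(
  motion=[
    {"dp": [0, 0, -0.05], "turn": [0, 0, 0], "hand": -1},
    {"dp": [0, 0, -0.05], "turn": [0, 0, 0], "hand": -1},
    {"dp": [0, 0, 0], "turn": [0, 0, 0], "hand": -1},
  ],
)

```text
clock: 14.05
tool_pos: [0.4635, -0.37, 0.0283]
orientation: [3.14, 0.006, 1.825]
wrist_force: [0.3, 0.2, -1.7]
opening: 0.124
gripper_force: 58.8
```

>>> carry_out(
  motion=[
    {"dp": [0, 0, -0.03], "turn": [0, 0, 0], "hand": -1},
    {"dp": [0, 0, 0], "turn": [0, 0, 0], "hand": -1},
  ],
)

```text
clock: 14.25
tool_pos: [0.4635, -0.3701, 0.0281]
orientation: [3.14, 0.006, 1.825]
wrist_force: [-2.5, 1.1, 6.7]
opening: 0.125
gripper_force: 60.0
```

>>> carry_out(
  motion=[
    {"dp": [0, 0, 0], "turn": [0, 0, 0], "hand": 1},
    {"dp": [0, 0, 0], "turn": [0, 0, 0], "hand": 1},
    {"dp": [0, 0, 0], "turn": [0, 0, 0], "hand": 1},
    {"dp": [0, 0, 0.3], "turn": [0, 0, 0], "hand": 1},
    {"dp": [0, 0, 1], "turn": [0, 0, 0], "hand": 1},
  ],
)

```text
clock: 14.75
tool_pos: [0.4619, -0.3687, 0.0645]
orientation: [-3.139, 0.001, 1.825]
wrist_force: [0.3, 0.7, 0.0]
opening: 0.957
gripper_force: 0.0
```

>>> carry_out(
  motion=[
    {"dp": [0, 0, 1], "turn": [0, 0, 0], "hand": 1},
    {"dp": [0, 0, 1], "turn": [0, 0, 0], "hand": 1},
    {"dp": [0, 0, 1], "turn": [0, 0, 0], "hand": 1},
    {"dp": [0, 0, 1], "turn": [0, 0, 0], "hand": 1},
    {"dp": [0, 0, 1], "turn": [0, 0, 0], "hand": 1},
  ],
)

```text
clock: 15.25
tool_pos: [0.4633, -0.3698, 0.2182]
orientation: [3.14, 0.006, 1.826]
wrist_force: [0.8, 0.4, -1.3]
opening: 0.998
gripper_force: 0.0
```

>>> carry_out(
  motion=[
    {"dp": [-0.01, 0.98, -0.05], "turn": [0, 0, 0.843], "hand": 1},
    {"dp": [-0.01, 0.98, -0.05], "turn": [0, 0, 0.843], "hand": 1},
    {"dp": [-0.01, 0.98, -0.05], "turn": [0, 0, 0.843], "hand": 1},
    {"dp": [-0.01, 0.98, -0.05], "turn": [0, 0, 0.843], "hand": 1},
    {"dp": [-0.01, 0.98, -0.05], "turn": [0, 0, 0.843], "hand": 1},
  ],
)

```text
clock: 15.75
tool_pos: [0.4618, -0.2218, 0.2093]
orientation: [3.14, 0.006, 2.122]
wrist_force: [0.3, -0.3, 0.4]
opening: 0.996
gripper_force: 0.0
```

>>> carry_out(
  motion=[
    {"dp": [-0.01, 0.98, -0.05], "turn": [0, 0, 0.843], "hand": 1},
    {"dp": [-0.01, 0.98, -0.05], "turn": [0, 0, 0.843], "hand": 1},
    {"dp": [-0.01, 0.98, -0.05], "turn": [0, 0, 0.843], "hand": 1},
    {"dp": [-0.01, 0.98, -0.05], "turn": [0, 0, 0.843], "hand": 1},
    {"dp": [-0.01, 0.98, -0.05], "turn": [0, 0, 0.843], "hand": 1},
  ],
)

```text
clock: 16.25
tool_pos: [0.4603, -0.0748, 0.2019]
orientation: [3.14, 0.006, 2.416]
wrist_force: [0.4, 0.4, -0.6]
opening: 1.0
gripper_force: 0.0
```

>>> carry_out(
  motion=[
    {"dp": [-0.01, 0.98, -0.05], "turn": [0, 0, 0.843], "hand": 1},
    {"dp": [-0.01, 0.98, -0.05], "turn": [0, 0, 0.843], "hand": 1},
    {"dp": [-0.01, 0.98, -0.05], "turn": [0, 0, 0.843], "hand": 1},
    {"dp": [-0.01, 0.98, -0.05], "turn": [0, 0, 0.843], "hand": 1},
    {"dp": [-0.01, 0.98, -0.05], "turn": [0, 0, 0.843], "hand": 1},
  ],
)

```text
clock: 16.75
tool_pos: [0.4588, 0.0723, 0.1943]
orientation: [3.14, 0.006, 2.711]
wrist_force: [-0.2, -0.4, -0.5]
opening: 1.001
gripper_force: 0.0
```

>>> carry_out(
  motion=[
    {"dp": [-0.01, 0.98, -0.05], "turn": [0, 0, 0.843], "hand": 1},
    {"dp": [-0.01, 0.98, -0.05], "turn": [0, 0, 0.843], "hand": 1},
    {"dp": [-0.01, 0.98, -0.05], "turn": [0, 0, 0.843], "hand": 1},
    {"dp": [-0.01, 0.98, -0.05], "turn": [0, 0, 0.843], "hand": 1},
    {"dp": [-0.01, 0.98, -0.05], "turn": [0, 0, 0.843], "hand": 1},
  ],
)

```text
clock: 17.25
tool_pos: [0.4573, 0.2193, 0.1869]
orientation: [3.14, 0.006, 3.005]
wrist_force: [0.7, 0.6, 0.9]
opening: 1.0
gripper_force: 0.0
```

>>> carry_out(
  motion=[
    {"dp": [0, 0, 0], "turn": [-0.13, -0.928, 0], "hand": 1},
    {"dp": [0, 0, 0], "turn": [-0.13, -0.928, 0], "hand": 1},
    {"dp": [0, 0, 0], "turn": [-0.13, -0.928, 0], "hand": 1},
    {"dp": [0, 0, 0], "turn": [-0.13, -0.928, 0], "hand": 1},
    {"dp": [0, 0, 0], "turn": [-0.13, -0.928, 0], "hand": 1},
  ],
)

```text
clock: 17.75
tool_pos: [0.4575, 0.2181, 0.1871]
orientation: [3.14, 0.336, 3.002]
wrist_force: [-0.1, 0.2, 0.2]
opening: 0.999
gripper_force: 0.0
```

>>> carry_out(
  motion=[
    {"dp": [0, 0, 0], "turn": [-0.13, -0.928, 0], "hand": 1},
    {"dp": [0, 0, 0], "turn": [-0.13, -0.928, 0], "hand": 1},
    {"dp": [0, 0, 0], "turn": [-0.13, -0.928, 0], "hand": 1},
    {"dp": [0, 0, 0], "turn": [-0.13, -0.928, 0], "hand": 1},
    {"dp": [0, 0, 0], "turn": [-0.13, -0.928, 0], "hand": 1},
  ],
)

```text
clock: 18.25
tool_pos: [0.4574, 0.2181, 0.1872]
orientation: [3.139, 0.663, 3.002]
wrist_force: [-0.2, -0.1, -0.2]
opening: 0.999
gripper_force: 0.0
```

>>> carry_out(
  motion=[
    {"dp": [0, 0, 0], "turn": [-0.13, -0.928, 0], "hand": 1},
    {"dp": [0, 0, 0], "turn": [-0.13, -0.928, 0], "hand": 1},
    {"dp": [0, 0, 0], "turn": [0, 0, 0], "hand": 1},
    {"dp": [0, 0, 0], "turn": [0, 0, 0], "hand": 1},
  ],
)

```text
clock: 18.65
tool_pos: [0.4573, 0.2185, 0.1865]
orientation: [3.14, 0.789, 3.003]
wrist_force: [-0.1, 1.0, 0.5]
opening: 0.999
gripper_force: 0.0
```

```bash
cat >> u.py <<'E'
Ri=R.from_euler("y",-45,degrees=True).as_matrix()
L=lambda l: np.array(l,float)/1e3@Ri.T+[.014,0,.079]
E
python3 - <<'E'
from u import *
from rig import r
m=r.camera_model("wrist"); im=r.get_image("wrist"); s=r.sense()
print(s["clock"],s["tool_pos"],s["orientation"],s["joint_positions"].round(2)); 
cv2.imwrite("pics/w3raw.png",im); np.save("w3.npy",[m],allow_pickle=True)
q=[.547,.204,-.139]
def box(P,c): 
    p=proj(m,T(q,L(P))); cv2.polylines(im,[np.round(p*8).astype(int).reshape(-1,1,2)],True,c,1,cv2.LINE_AA,3); print(p.round(1).tolist())
box([[47.5,25,50],[47.5,-25,50],[-47.5,-25,50],[-47.5,25,50]],(0,255,0))
cv2.imwrite("pics/w3.png",im)
E
```

```text
18.7 [0.45774213 0.21857763 0.18686502] [3.13952507 0.78949214 3.00208546] [ 0.8  -0.07 -0.79  0.31 -0.61  0.76]
[[275.3, 233.0], [225.0, 233.1], [221.5, 136.6], [278.2, 136.6]]
```

View pics/w3.png

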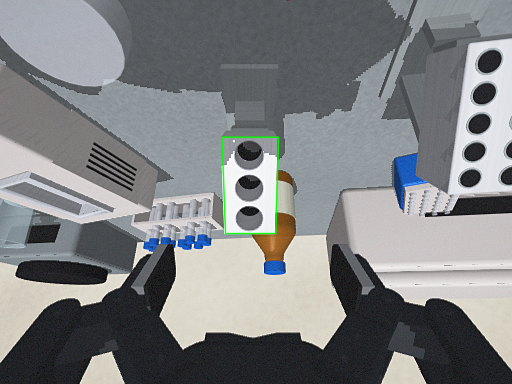

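The green outline coincides with the three-well insert's face (222–278, 136–233). Advance along the tool axis and grip.

>>> carry_out(
  motion=[
    {"dp": [0.595, -0.092, -0.62], "turn": [0, 0, 0], "hand": 1},
    {"dp": [0.595, -0.092, -0.62], "turn": [0, 0, 0], "hand": 1},
    {"dp": [0.595, -0.092, -0.62], "turn": [0, 0, 0], "hand": 1},
    {"dp": [0.595, -0.092, -0.62], "turn": [0, 0, 0], "hand": 1},
    {"dp": [0.595, -0.092, -0.62], "turn": [0, 0, 0], "hand": 1},
  ],
)

```text
clock: 19.2
tool_pos: [0.5486, 0.2043, 0.0932]
orientation: [3.139, 0.79, 3.001]
wrist_force: [0.2, 1.4, -0.5]
opening: 1.001
gripper_force: 0.0
```

>>> carry_out(
  motion=[
    {"dp": [0, 0, 0], "turn": [0, 0, 0], "hand": 1},
    {"dp": [0, 0, 0], "turn": [0, 0, 0], "hand": 0.4},
    {"dp": [0, 0, 0], "turn": [0, 0, 0], "hand": 0.3},
  ],
  newtons=100,
)

```text
clock: 19.5
tool_pos: [0.5469, 0.2044, 0.0941]
orientation: [3.14, 0.791, 3.002]
wrist_force: [0.3, -0.3, -0.4]
opening: 0.684
gripper_force: 0.0
```

>>> carry_out(
  motion=[
    {"dp": [0, 0, 0], "turn": [0, 0, 0], "hand": -1},
    {"dp": [0, 0, 0], "turn": [0, 0, 0], "hand": -1},
    {"dp": [0, 0, 0], "turn": [0, 0, 0], "hand": -1},
    {"dp": [0, 0, 0], "turn": [0, 0, 0], "hand": -1},
    {"dp": [0, 0, 0], "turn": [0, 0, 0], "hand": -1},
  ],
  newtons=100,
)

```text
clock: 20.0
tool_pos: [0.5464, 0.2043, 0.0946]
orientation: [3.14, 0.792, 3.002]
wrist_force: [-4.9, -2.7, 5.4]
opening: 0.566
gripper_force: 102.6
```

Gripped at 100 N. Lift straight up, untilt, then carry over the pocket.

>>> carry_out(
  motion=[
    {"dp": [0, 0, 0.3], "turn": [0, 0, 0], "hand": -1},
    {"dp": [0, 0, 0.7], "turn": [0, 0, 0], "hand": -1},
    {"dp": [0, 0, 1], "turn": [0, 0, 0], "hand": -1},
    {"dp": [0, 0, 1], "turn": [0, 0, 0], "hand": -1},
    {"dp": [0, 0, 1], "turn": [0, 0, 0], "hand": -1},
  ],
)

```text
clock: 20.5
tool_pos: [0.545, 0.2041, 0.214]
orientation: [3.142, 0.788, 3.005]
wrist_force: [0.4, 0.4, -5.8]
opening: 0.567
gripper_force: 104.6
```

>>> carry_out(
  motion=[
    {"dp": [0, 0, 0], "turn": [0.13, 0.928, 0], "hand": -1},
    {"dp": [0, 0, 0], "turn": [0.13, 0.928, 0], "hand": -1},
    {"dp": [0, 0, 0], "turn": [0.13, 0.928, 0], "hand": -1},
    {"dp": [0, 0, 0], "turn": [0.13, 0.928, 0], "hand": -1},
    {"dp": [0, 0, 0], "turn": [0.13, 0.928, 0], "hand": -1},
  ],
)

```text
clock: 21.0
tool_pos: [0.545, 0.2043, 0.2135]
orientation: [3.141, 0.459, 3.003]
wrist_force: [0.2, 0.0, -6.3]
opening: 0.57
gripper_force: 104.6
```

>>> carry_out(
  motion=[
    {"dp": [0, 0, 0], "turn": [0.13, 0.928, 0], "hand": -1},
    {"dp": [0, 0, 0], "turn": [0.13, 0.928, 0], "hand": -1},
    {"dp": [0, 0, 0], "turn": [0.13, 0.928, 0], "hand": -1},
    {"dp": [0, 0, 0], "turn": [0.13, 0.928, 0], "hand": -1},
    {"dp": [0, 0, 0], "turn": [0.13, 0.928, 0], "hand": -1},
  ],
)

```text
clock: 21.5
tool_pos: [0.5455, 0.2045, 0.2138]
orientation: [3.141, 0.133, 3.003]
wrist_force: [-0.1, 0.9, -7.1]
opening: 0.564
gripper_force: 104.5
```

>>> carry_out(
  motion=[
    {"dp": [0, 0, 0], "turn": [0.13, 0.928, 0], "hand": -1},
    {"dp": [0, 0, 0], "turn": [0.13, 0.928, 0], "hand": -1},
    {"dp": [0.135, -0.863, 0], "turn": [0, 0, 0.565], "hand": -1},
    {"dp": [0.135, -0.863, 0], "turn": [0, 0, 0.565], "hand": -1},
    {"dp": [0, 0, 0], "turn": [0, 0, 0], "hand": -1},
  ],
)

```text
clock: 22.0
tool_pos: [0.5543, 0.1503, 0.2134]
orientation: [-3.141, 0.005, 3.081]
wrist_force: [0.4, 0.5, -5.6]
opening: 0.566
gripper_force: 105.5
```

```bash
python3 - <<'E'
from u import *
from rig import r
s=r.sense(); print(s["joint_positions"].round(2),s["clock"])
a=r.get_image("top"); b=r.get_image("wrist"); cv2.imwrite("pics/t4.png",a); cv2.imwrite("pics/w4.png",b)
a=cv2.resize(a[115:245,240:340],None,fx=4,fy=4,interpolation=cv2.INTER_CUBIC)
t=r.camera_model("top")
for P,q in (([[49,26.5,85],[49,-26.5,85],[-49,-26.5,85],[-49,26.5,85]],[.5863,-.0547,.255]),):
    p=(proj(t,T(q,np.array(P)/1e3))+.5-[240,115])*4-.5
    cv2.polylines(a,[np.round(p).astype(int).reshape(-1,1,2)],True,(0,255,0),1)
b=b[0:384,56:456]; b=cv2.copyMakeBorder(b,0,136,0,0,cv2.BORDER_CONSTANT)
cv2.imwrite("pics/v4.png",np.hstack([a,b]))
E
```

```text
[ 0.27  0.33  0.06  1.3  -0.    0.33] 22.0
```

View pics/v4.png

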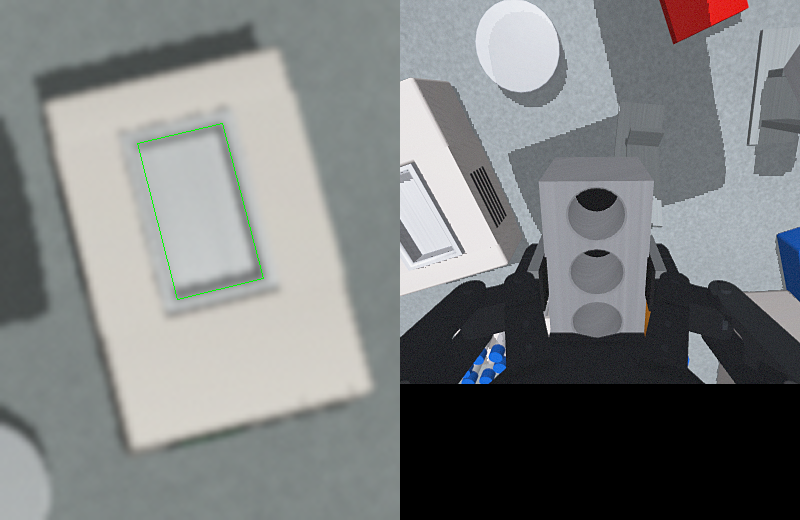

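Pocket lies where predicted (green outline inside the collar, yaw perhaps 0.01 larger); insert sits squarely in the fingers, wells up. Continue above the pocket.

>>> carry_out(
  motion=[
    {"dp": [0.136, -0.853, 0], "turn": [0, 0, 0.576], "hand": -1},
    {"dp": [0.136, -0.853, 0], "turn": [0, 0, 0.576], "hand": -1},
    {"dp": [0.136, -0.853, 0], "turn": [0, 0, 0.576], "hand": -1},
    {"dp": [0.136, -0.853, 0], "turn": [0, 0, 0.576], "hand": -1},
    {"dp": [0.136, -0.853, 0], "turn": [0, 0, 0.576], "hand": -1},
  ],
)

```text
clock: 22.6
tool_pos: [0.5749, 0.0249, 0.2136]
orientation: [3.14, 0.006, -2.998]
wrist_force: [0.6, 0.7, -5.3]
opening: 0.568
gripper_force: 105.6
```

>>> carry_out(
  motion=[
    {"dp": [0.136, -0.853, 0], "turn": [0, 0, 0.576], "hand": -1},
    {"dp": [0.136, -0.853, 0], "turn": [0, 0, 0.576], "hand": -1},
    {"dp": [0.136, -0.853, 0], "turn": [0, 0, 0.576], "hand": -1},
    {"dp": [0, 0, 0], "turn": [0, 0, 0], "hand": -1},
    {"dp": [0, 0, 0], "turn": [0, 0, 0], "hand": -1},
  ],
)

```text
clock: 23.1
tool_pos: [0.5872, -0.0516, 0.2133]
orientation: [3.14, 0.005, -2.881]
wrist_force: [0.2, 1.5, -5.4]
opening: 0.565
gripper_force: 105.9
```

>>> carry_out(
  motion=[
    {"dp": [0, 0, -0.7], "turn": [0, 0, 0], "hand": -1},
    {"dp": [0, 0, -0.7], "turn": [0, 0, 0], "hand": -1},
    {"dp": [0, 0, -0.7], "turn": [0, 0, 0], "hand": -1},
    {"dp": [0, 0, -0.5], "turn": [0, 0, 0], "hand": -1},
    {"dp": [0, 0, 0], "turn": [0, 0, 0], "hand": -1},
  ],
)

```text
clock: 23.6
tool_pos: [0.5858, -0.0505, 0.1333]
orientation: [3.139, 0.002, -2.879]
wrist_force: [-0.3, 0.2, -4.7]
opening: 0.573
gripper_force: 105.8
```

```bash
python3 - <<'E'
from u import *
from rig import r
s=r.sense(); print(s["tool_pos"],s["orientation"])
m=r.camera_model("wrist"); b=r.get_image("wrist")
for P,c in (([[49,26.5,85],[49,-26.5,85],[-49,-26.5,85],[-49,26.5,85]],(0,255,0)),([[47.5,25,0],[47.5,-25,0],[-47.5,-25,0],[-47.5,25,0]],(0,0,255))):
  P=np.array(P)/1e3
  if c[2]: P[:,2]=s["tool_pos"][2]-.0214; 
  q=[.5863,-.0547,.262]
  p=proj(m,T(q,P)); print(p.round().tolist())
  cv2.polylines(b,[np.round(p*8).astype(int).reshape(-1,1,2)],True,c,1,cv2.LINE_AA,3)
cv2.imwrite("pics/v5.png",b)
E
```

```text
[ 0.58580374 -0.05046528  0.13328015] [ 3.13886777e+00  1.77178134e-03 -2.87893126e+00]
[[279.0, 266.0], [215.0, 266.0], [208.0, 147.0], [284.0, 147.0]]
[[281.0, 286.0], [212.0, 286.0], [204.0, 157.0], [286.0, 157.0]]
```

View pics/v5.png

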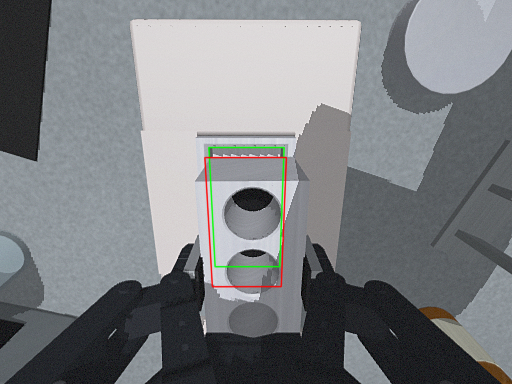

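Pocket edge matches the green outline; insert is ~4 mm toward +y (image right), as the TCP reading says. Correct and lower in stages.

>>> carry_out(
  motion=[
    {"dp": [0.04, -0.133, 0], "turn": [0, 0, 0], "hand": -1},
    {"dp": [0, 0, -0.3], "turn": [0, 0, 0], "hand": -1},
    {"dp": [0, 0, -0.3], "turn": [0, 0, 0], "hand": -1},
    {"dp": [0, 0, 0], "turn": [0, 0, 0], "hand": -1},
    {"dp": [0, 0, 0], "turn": [0, 0, 0], "hand": -1},
  ],
)

```text
clock: 24.15
tool_pos: [0.5883, -0.0562, 0.1169]
orientation: [3.14, 0.005, -2.88]
wrist_force: [0.6, 0.5, -5.2]
opening: 0.566
gripper_force: 105.9
```

>>> carry_out(
  motion=[
    {"dp": [-0.045, 0.05, 0], "turn": [0, 0, 0], "hand": -1},
    {"dp": [0, 0, -0.1], "turn": [0, 0, 0], "hand": -1},
    {"dp": [0, 0, 0], "turn": [0, 0, 0], "hand": -1},
    {"dp": [0, 0, 0], "turn": [0, 0, 0], "hand": -1},
  ],
)

```text
clock: 24.55
tool_pos: [0.5873, -0.0547, 0.1142]
orientation: [3.141, 0.005, -2.88]
wrist_force: [-0.3, 0.0, -5.4]
opening: 0.571
gripper_force: 105.9
```

>>> carry_out(
  motion=[
    {"dp": [0, 0, -0.15], "turn": [0, 0, 0], "hand": -1},
    {"dp": [0, 0, -0.1], "turn": [0, 0, 0], "hand": -1},
    {"dp": [0, 0, -0.1], "turn": [0, 0, 0], "hand": -1},
    {"dp": [0, 0, 0], "turn": [0, 0, 0], "hand": -1},
  ],
)

```text
clock: 24.95
tool_pos: [0.5869, -0.0547, 0.103]
orientation: [3.14, 0.004, -2.88]
wrist_force: [0.2, 0.5, -5.6]
opening: 0.568
gripper_force: 105.9
```

>>> carry_out(
  motion=[
    {"dp": [0, 0, -0.1], "turn": [0, 0, 0], "hand": -1},
    {"dp": [0, 0, 0], "turn": [0, 0, 0], "hand": -1},
  ],
)

```text
clock: 25.15
tool_pos: [0.5871, -0.0547, 0.1003]
orientation: [3.14, 0.005, -2.88]
wrist_force: [-1.4, 0.3, -5.9]
opening: 0.565
gripper_force: 105.9
```

>>> carry_out(
  motion=[
    {"dp": [0, 0, -0.1], "turn": [0, 0, 0], "hand": -1},
    {"dp": [0, 0, -0.1], "turn": [0, 0, 0], "hand": -1},
    {"dp": [0, 0, 0], "turn": [0, 0, 0], "hand": -1},
  ],
)

```text
clock: 25.45
tool_pos: [0.587, -0.0547, 0.0941]
orientation: [3.14, 0.005, -2.88]
wrist_force: [-0.6, -0.2, -5.4]
opening: 0.567
gripper_force: 105.9
```

>>> carry_out(
  motion=[
    {"dp": [0, 0, -0.1], "turn": [0, 0, 0], "hand": -1},
    {"dp": [0, 0, -0.05], "turn": [0, 0, 0], "hand": -1},
    {"dp": [0, 0, 0], "turn": [0, 0, 0], "hand": -1},
  ],
)

```text
clock: 25.75
tool_pos: [0.5871, -0.0547, 0.0899]
orientation: [3.14, 0.005, -2.88]
wrist_force: [-0.4, 0.3, -5.5]
opening: 0.567
gripper_force: 105.9
```

>>> carry_out(
  motion=[
    {"dp": [0, 0, -0.06], "turn": [0, 0, 0], "hand": -1},
    {"dp": [0, 0, 0], "turn": [0, 0, 0], "hand": -1},
  ],
)

```text
clock: 25.95
tool_pos: [0.5872, -0.0547, 0.0882]
orientation: [3.141, 0.005, -2.88]
wrist_force: [0.8, -0.3, -5.6]
opening: 0.568
gripper_force: 105.9
```

>>> carry_out(
  motion=[
    {"dp": [0, 0, -0.03], "turn": [0, 0, 0], "hand": -1},
    {"dp": [0, 0, 0], "turn": [0, 0, 0], "hand": -1},
  ],
)

```text
clock: 26.15
tool_pos: [0.5873, -0.0547, 0.0874]
orientation: [3.141, 0.005, -2.88]
wrist_force: [-0.5, 0.4, -6.3]
opening: 0.565
gripper_force: 105.9
```

>>> carry_out(
  motion=[
    {"dp": [0, 0, -0.03], "turn": [0, 0, 0], "hand": -1},
    {"dp": [0, 0, 0], "turn": [0, 0, 0], "hand": -1},
  ],
)

```text
clock: 26.35
tool_pos: [0.5873, -0.0547, 0.0865]
orientation: [3.141, 0.005, -2.88]
wrist_force: [0.6, 0.5, -5.0]
opening: 0.568
gripper_force: 105.9
```

>>> carry_out(
  motion=[
    {"dp": [0, 0, -0.03], "turn": [0, 0, 0], "hand": -1},
    {"dp": [0, 0, 0], "turn": [0, 0, 0], "hand": -1},
  ],
)

```text
clock: 26.55
tool_pos: [0.5874, -0.0547, 0.086]
orientation: [3.141, 0.006, -2.88]
wrist_force: [-1.4, 0.5, -1.8]
opening: 0.565
gripper_force: 106.2
```

>>> carry_out(
  motion=[
    {"dp": [0, 0, -0.03], "turn": [0, 0, 0], "hand": -1},
    {"dp": [0, 0, 0], "turn": [0, 0, 0], "hand": -1},
  ],
)

```text
clock: 26.75
tool_pos: [0.5874, -0.0547, 0.086]
orientation: [3.141, 0.006, -2.88]
wrist_force: [-4.4, 1.3, 7.6]
opening: 0.566
gripper_force: 107.8
```

Floor contact at the expected height (~86 mm). Release and retreat.

>>> carry_out(
  motion=[
    {"dp": [0, 0, 0], "turn": [0, 0, 0], "hand": 0.3},
    {"dp": [0, 0, 0], "turn": [0, 0, 0], "hand": 0.6},
    {"dp": [0, 0, 0], "turn": [0, 0, 0], "hand": 1},
    {"dp": [0, 0, 0], "turn": [0, 0, 0], "hand": 1},
    {"dp": [0, 0, 0.2], "turn": [0, 0, 0], "hand": 1},
  ],
)

```text
clock: 27.25
tool_pos: [0.5868, -0.0547, 0.0903]
orientation: [3.14, 0.004, -2.88]
wrist_force: [0.6, -0.0, -1.0]
opening: 0.998
gripper_force: 0.0
```

>>> carry_out(
  motion=[
    {"dp": [0, 0, 0.7], "turn": [0, 0, 0], "hand": 1},
    {"dp": [0, 0, 1], "turn": [0, 0, 0], "hand": 1},
    {"dp": [0, 0, 1], "turn": [0, 0, 0], "hand": 1},
    {"dp": [0, 0, 1], "turn": [0, 0, 0], "hand": 1},
    {"dp": [0, 0, 1], "turn": [0, 0, 0], "hand": 1},
  ],
)

```text
clock: 27.75
tool_pos: [0.5871, -0.0547, 0.2335]
orientation: [3.141, 0.006, -2.88]
wrist_force: [0.7, -0.1, 0.2]
opening: 0.998
gripper_force: 0.0
```

>>> carry_out(
  motion=[
    {"dp": [-0.9, 0, 0], "turn": [0, 0, 0], "hand": 1},
    {"dp": [-0.9, 0, 0], "turn": [0, 0, 0], "hand": 1},
    {"dp": [-0.9, 0, 0], "turn": [0, 0, 0], "hand": 1},
    {"dp": [-0.9, 0, 0], "turn": [0, 0, 0], "hand": 1},
    {"dp": [-0.9, 0, 0], "turn": [0, 0, 0], "hand": 1},
  ],
)

```text
clock: 28.25
tool_pos: [0.4512, -0.0547, 0.2322]
orientation: [3.141, 0.006, -2.88]
wrist_force: [-0.2, -0.2, 0.5]
opening: 0.998
gripper_force: 0.0
```

>>> carry_out(
  motion=[
    {"dp": [-0.6, 0, 0], "turn": [0, 0, 0], "hand": 1},
    {"dp": [0, 0, 0], "turn": [0, 0, 0], "hand": 1},
    {"dp": [0, 0, 0], "turn": [0, 0, 0], "hand": 1},
  ],
)

```text
clock: 28.55
tool_pos: [0.4349, -0.0548, 0.2325]
orientation: [3.141, 0.007, -2.88]
wrist_force: [-0.3, 0.5, 0.0]
opening: 1.002
gripper_force: 0.0
```

```bash
python3 - <<'E'
from u import *
from rig import r
a=r.get_image("top"); b=r.get_image("scene"); cv2.imwrite("pics/t6.png",a)
m=r.camera_model("scene"); t=r.camera_model("top")
f=lambda im,x,y,w,h,k:cv2.resize(im[y:y+h,x:x+w],None,fx=k,fy=k,interpolation=cv2.INTER_CUBIC)
def mk(im,mod,o,k):
  for z,c in((115,(0,255,0)),):
    P=np.array([[47.5,25,z],[47.5,-25,z],[-47.5,-25,z],[-47.5,25,z]])/1e3
    p=(proj(mod,T([.5863,-.0547,.262],P))+.5-o)*k-.5
    cv2.polylines(im,[np.round(p*8).astype(int).reshape(-1,1,2)],True,c,1,cv2.LINE_AA,3)
A=f(a,240,110,220,150,1.8); B=f(b,200,130,100,125,4); mk(B,m,[200,130],4); mk(A,t,[240,110],1.8)
A=cv2.copyMakeBorder(A,0,500-A.shape[0],0,0,cv2.BORDER_CONSTANT)
cv2.imwrite("pics/v6.png",np.hstack([A,B])); print(r.sense()["clock"],np.hstack([A,B]).shape)
E
```

```text
28.65 (500, 796, 3)
```

View pics/v6.png

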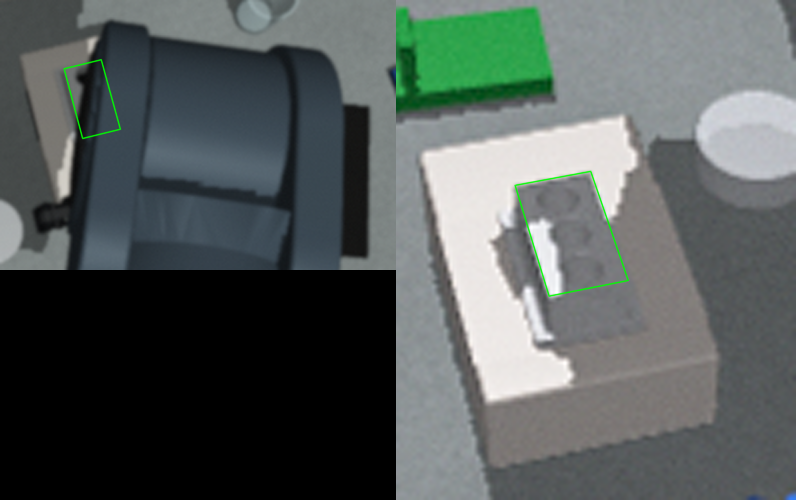

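```bash
python3 - <<'E'
from u import *
from rig import r
m=r.camera_model("scene"); r.get_image("scene")
print("expected",proj(m,T([.507,-.359,.25],np.array([[0,0,.02]]))))
print([(np.round(d["position"]).tolist(),round(d["conf"],2)) for d in r.recognise("scene","cover")])
r.job_done()
E
```

```text
expected [[133.96176928 187.69426296]]
[([136.0, 190.0], 0.8), ([350.0, 153.0], 0.74), ([218.0, 146.0], 0.58)]
the job is handed in; nothing more can be done
```

The job is done and handed in at about 28.8 s: the cover was tipped 14.9° with its rear edge on the heater, then laid rim-down on the mat. The three-well insert is home in the pocket with its wells up, and I viewed 11 pictures, one over the limit of 10.

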